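# Grade the husked corn by length

### The arm

A 6-joint arm with a two-finger parallel gripper is mounted at the origin on the work surface. World frame = base frame: x ahead of the robot, y to its left, z up, the work surface at z = 0. Lengths are in mm, angles in degrees, forces in N, time in s.
With the tool pointing down it reaches from about 300 to 850 mm from the base axis. Payload 4.2 kg.
Tool frame: the origin (TCP) lies midway between the tips of the shut fingers; the grasp point (between the pads) lies 19 mm behind it (env.grasp_offset is the distance from the TCP to the grasp point, in mm); z points along the fingers, y is the line along which they close (so a half turn about z gives the same grasp; the last joint's range is limited). The gripper opens to 91 mm and grips with 3 to 60 N. Pads are 32 mm wide; open, the fingers measure 118 mm over their backs; the gripper's body (76 mm by 178 mm) begins 60 mm behind the grasp point.
Start: joints at [-71.391, 18.312, 89.639, -0, 72.044, -1.146], TCP at [194.359, -541.173, 213.976] pointing down, gripper open.
Joint ranges: [-177.97, 177.97], [-48.28, 115.42], [12.27, 149.76], [-77.06, 257.06], [2.81, 150.46], [-146.56, 146.56]. Speed limits (degrees/s): [147.25, 147.25, 180, 180, 180, 180].

### API

Orientations are given as [roll, pitch, yaw] about the fixed x, y, z axes, in that order (R = Rz(yaw) Ry(pitch) Rx(roll)).
In Python, from workcell import env, optics gives the robot as it stands. The module is installed in compiled form; this text tells all that it offers.
- The arm moves only by the tool send_rows, never from a script. Its argument "targets" is a list that holds one entry, the list of rows, each a list of 7 numbers: the turn, a rotation vector about the world's x, y, z scaled (see below), then the shift along the world's x, y, z scaled (see below), then the closure, from -1 (fully open) to 1 (shut). In form: [[[rx, ry, rz, x, y, z, gripper], ...]]. A call has 1 to 12 rows; each row shifts and turns the commanded pose from where the row before left it; what a row does not reach is not made up. The controller multiplies each number of a shift by 0.2 m and each number of a turn by pi/2 rad. A row lasts 1/10 s, in which the tool goes at most 50 mm and 8.59 degrees, less where a joint would pass 70% of its speed; a pose out of reach is approached as far as the arm can. A call with a number of a shift or a turn outside -1 to 1 is refused whole. A call with a gripper value outside its range is refused whole. The fingers move at their own pace and stop on an object; "grip_force" is the grip in N (left out, the last holds). Time passes only in rows, so rows that do not move let the fingers close. It gives the time, the measured TCP pose, the force, the opening and the grip force at its end, in the units of the state.
- env.state(): the state, without advancing time (a new reading comes with each control period).
- optics.grab_frame(name): name is "side" or "top"; returns (picture, depth): 480x640x3 uint8, red, green, blue; 480x640 float32, mm along the optical axis (not along the pixel's ray), 0 where there is no reading.
- optics.camera_info(name): a dict with "camera_matrix" (3x3 intrinsics, pixels), "k1" (the pictures are not rectified: a ray, as slopes to the right and down, at radius r is drawn at 1 + k1 r^2 times it, then the intrinsics apply), "R" (3x3) and "t" (3): a world point X has camera coordinates R X + t. Camera axes: x right, y down, z forward; pixel columns grow to the right and rows downward; lengths in mm; the calibration is good to about 2 mm. A picture is of the moment at which its call begins. camera_info takes no time and is no camera call.
- env.job_done(): hands the job in; it is judged then, once.
Trained networks look in the newest picture that a camera, given by its name, has taken for a name from the list of things; names that differ only in an ending like _2 or _b are one class to them, and where a whole thing is asked for, a point or a joint stands for the part that bears it (a point fixed in the world has none). Each returns a list of dicts, best first, with "conf" (0 to 1); they miss things now and then, are a little off and sometimes report something else, mostly with a low value. They report only what shows in the picture. A call takes as long as a camera call. They do not tell look-alikes from the thing itself.
- optics.silhouettes(camera, name): "mask" (480x640 bool, what is visible of it) and "at" ([column, row] in pixels, amid what is visible of it).
- optics.place_of(camera, name): "at" ([column, row] in pixels: a listed point, or the origin of a listed thing).
The state is a dict: "time_s": time; "qpos": joint angles; "qvel": joint speeds; "effort": joint torques, N m; "ee_pos": TCP position; "ee_rot": TCP orientation; "force": force on the tool from outside, world axes, zero at the start; "torque": the same for the moment, N m; "gripper_width": finger opening in mm; "gripper_force": force on a finger pad.
Only numpy, scipy, OpenCV 4.12 (cv2) and the standard library are available. Lean on these libraries where they do the work, as an engineer would, in place of code of your own. Each camera call takes 0.05 s, during which the arm holds its last target. There are 200 camera calls.

### The job

Line the four husked corn cobs up by length on the wooden board, one on each blue strip: the shortest on the strip next to the red dot, then ever longer ones, so that the longest ends up farthest from the red dot. Lay each cob along its strip, centred on it and straight, let go of it, and do not knock over or push away the salt shaker.

Things in the scene. Friction and masses are not known exactly. Their poses are not given: they have to be found in the camera images.
- cob_1_center (a point): The shortest husked corn cob: yellow, 85 mm long, 36 mm thick, lying on its side, loose, 60 g (about 30 % either way). The point is its centre, half-way along and half-way up (18 mm above what it lies on). Its x axis runs along the cob, level, towards the tapering tip; it is thickest and best gripped at the middle, across its length; its section is a round with eight slight flats, so it does not roll far.
- cob_2_center (a point): The second shortest husked corn cob: yellow, 112 mm long, 39 mm thick, lying on its side, loose, 100 g (about 30 % either way). The point is its centre, half-way along and half-way up (19.5 mm above what it lies on). Its x axis runs along the cob, level, towards the tapering tip; it is thickest and best gripped at the middle, across its length; its section is a round with eight slight flats, so it does not roll far.
- cob_3_center (a point): The second longest husked corn cob: yellow, 139 mm long, 42 mm thick, lying on its side, loose, 150 g (about 30 % either way). The point is its centre, half-way along and half-way up (21 mm above what it lies on). Its x axis runs along the cob, level, towards the tapering tip; it is thickest and best gripped at the middle, across its length; its section is a round with eight slight flats, so it does not roll far.
- cob_4_center (a point): The longest husked corn cob: yellow, 166 mm long, 45 mm thick, lying on its side, loose, 210 g (about 30 % either way). The point is its centre, half-way along and half-way up (22.5 mm above what it lies on). Its x axis runs along the cob, level, towards the tapering tip; it is thickest and best gripped at the middle, across its length; its section is a round with eight slight flats, so it does not roll far.
- strip_a: One of four alike blue strips, flat on the wooden board, side by side in a straight row 85 mm apart centre to centre; the letters are shuffled and say nothing of the place in the row. Each is 176 mm long (along its x axis), 50 mm wide (its y axis, along the row) and 2 mm thick; its top is 14 mm above the table. The origin is the centre of its underside. Fixed. The board is 190 x 410 x 12 mm, its long side along the row.
- strip_b: One of four alike blue strips, flat on the wooden board, side by side in a straight row 85 mm apart centre to centre; the letters are shuffled and say nothing of the place in the row. Each is 176 mm long (along its x axis), 50 mm wide (its y axis, along the row) and 2 mm thick; its top is 14 mm above the table. The origin is the centre of its underside. Fixed. The board is 190 x 410 x 12 mm, its long side along the row.
- strip_c: One of four alike blue strips, flat on the wooden board, side by side in a straight row 85 mm apart centre to centre; the letters are shuffled and say nothing of the place in the row. Each is 176 mm long (along its x axis), 50 mm wide (its y axis, along the row) and 2 mm thick; its top is 14 mm above the table. The origin is the centre of its underside. Fixed. The board is 190 x 410 x 12 mm, its long side along the row.
- strip_d: One of four alike blue strips, flat on the wooden board, side by side in a straight row 85 mm apart centre to centre; the letters are shuffled and say nothing of the place in the row. Each is 176 mm long (along its x axis), 50 mm wide (its y axis, along the row) and 2 mm thick; its top is 14 mm above the table. The origin is the centre of its underside. Fixed. The board is 190 x 410 x 12 mm, its long side along the row.
- red_dot: A flat red disc, 26 mm across and 3 mm thick, fixed on the board at one end of the row, in line with the strips' centres, 54.5 mm beyond the centre of the end strip (a white disc marks the other end). The origin is the centre of its underside.
- shaker_center (a point): A white salt shaker with a steel cap, 38 mm across and 66 mm tall, standing loose on the table among the cobs. The point is on its axis, 33 mm above its foot; its z axis points up when it stands.
Not all that is in view belongs to the job. What is shaped like the part that bears cob_2_center but black is not meant.

How it is judged:
By the outcome, as a careful person would: the job done as asked, in the order asked, and still so for the second after the job is handed in, with the robot touching nothing.
It also fails if it takes over 106 s, if anything falls off the work surface, if the arm or the gripper's body presses on something with over 40 N, if the wrist force passes 120 N, or if a joint passes its speed limit or range.

## Working session

There is one attempt and no reset: what is moved stays moved. The work goes in short steps, Python scripts to look and compute and a tool call to move; the robot and the scene stay as the last step left them, time stands still between calls to the robot, and variables do not carry over. Pictures are saved under pics/ and viewed, at most 14 in all, crops included, and the job is handed in when it is done.

Besides the shell and the picture viewer there is one more tool, called after ">>>" by a JSON object that holds its "op" and its "data", one argument or row to a line. send_rows: Moves the arm, as the interface text tells. Its arguments: {"type":"object","properties":{"targets":{"type":"array"},"grip_force":{"type":"number"}},"required":["targets"]}

```bash
mkdir -p pics; ls
python3 - <<'E'
from workcell import env, optics
import cv2
for n in("top","side"):
    p,d=optics.grab_frame(n); cv2.imwrite(f"pics/{n}0.png",p[:,:,::-1])
    print(n,optics.camera_info(n))
print(env.state())
E
```

```text
pics
top {'camera_matrix': array([[448.30261646,   0.        , 313.31002285],
       [  0.        , 448.30261646, 231.28616983],
       [  0.        ,   0.        ,   1.        ]]), 'k1': -0.09006868806169784, 'R': array([[-0.004255  , -0.99997719,  0.00524519],
       [-0.99025925,  0.00348355, -0.13919222],
       [ 0.13917077, -0.00578636, -0.99025149]]), 't': array([ 109.04437188,  522.18460142, 1230.37928291])}
side {'camera_matrix': array([[603.89997617,   0.        , 321.76281002],
       [  0.        , 603.89997617, 234.49189206],
       [  0.        ,   0.        ,   1.        ]]), 'k1': 0.05141508346355401, 'R': array([[-0.7637213 , -0.64554205, -0.00228888],
       [-0.32791077,  0.3909906 , -0.86000051],
       [ 0.55606143, -0.65605016, -0.51028804]]), 't': array([ 509.73782119,  178.22288427, 1320.9845385 ])}
{'time_s': 0.1, 'qpos': array([-7.13914629e+01,  1.83473941e+01,  8.97003851e+01, -2.03671232e-03,
        7.20428906e+01, -1.14594171e+00]), 'qvel': array([-0.08495963, -0.03873623, -0.1738525 ,  0.01630381,  0.06016673,
       -0.00604198]), 'effort': array([ 7.29838339e-04, -4.13331699e+01, -2.32510579e+01,  7.28594698e-02,
        4.21680522e-02, -5.27271914e-05]), 'ee_pos': array([ 194.18895398, -540.73328879,  213.20363587]), 'ee_rot': array([-1.79909310e+02,  1.22800299e-04,  1.97551084e+01]), 'force': array([ 0.45972338,  0.70532324, -0.28041366]), 'torque': array([-0.02087398, -0.04439148,  0.03670434]), 'gripper_force': 0.0, 'gripper_width': 91.64725455005684}
```

View pics/top0.png

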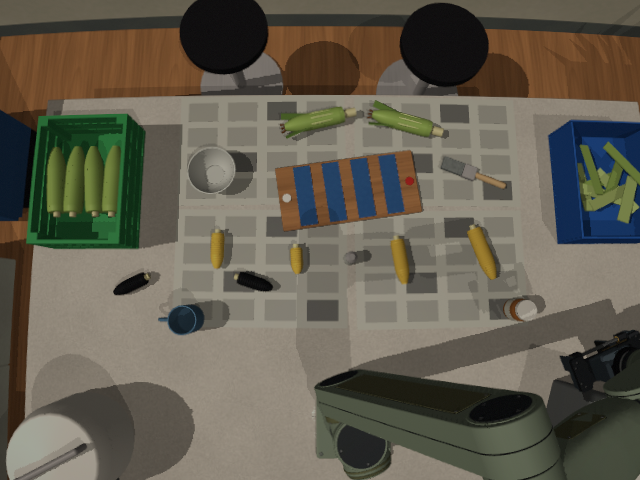

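View pics/side0.png

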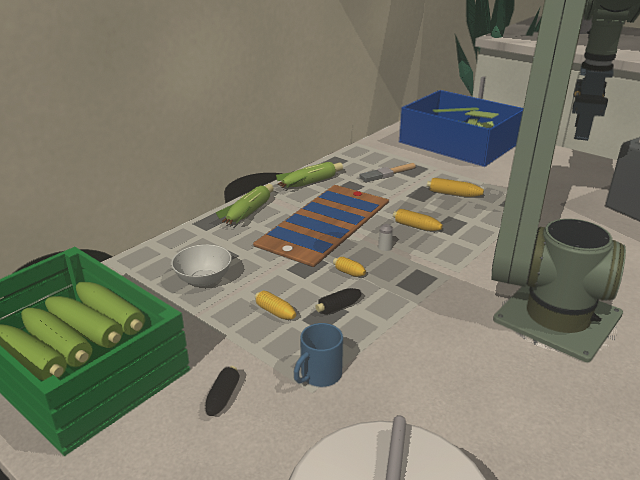

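Top view: four yellow cobs at (217,248), (296,258), (400,260) and (482,251), with the shaker at (352,258). The red dot is at (409,181) and the white disc at (287,198). The black look-alikes are at (132,283) and (253,281).

```bash
cat > h.py <<'E'
from workcell import env, optics
import cv2, numpy as np
def unproj(cam,uv,depth=None,z=None):
    c=optics.camera_info(cam); K,R,t=c["camera_matrix"],c["R"],c["t"]
    n=cv2.undistortPoints(np.float64(uv).reshape(-1,1,2),K,np.array([c["k1"],0,0,0.]))[:,0]
    ray=np.c_[n,np.ones(len(n))]
    if depth is None:
        o=-R.T@t; w=ray@R; depth=(z-o[2])/w[:,2]
    return (ray*np.ravel(depth)[:,None]-t)@R
def axis(P):
    (c,_,a)=cv2.minAreaRect(np.float32(P[:,:2])); b=cv2.boxPoints((c,_,a))
    e=[b[1]-b[0],b[2]-b[1]]; L=[np.linalg.norm(x) for x in e]; i=int(np.argmax(L))
    return np.round(c,1),round(np.degrees(np.arctan2(e[i][1],e[i][0]))%180,1),np.round([max(L),min(L)],1)
def blobs(mask,d,cam="top"):
    v,u=np.nonzero(mask&(d>0)); return unproj(cam,np.c_[u,v],d[v,u])
def cobs(cam="top"):
    p,d=optics.grab_frame(cam); hsv=cv2.cvtColor(p,cv2.COLOR_RGB2HSV)
    for s in optics.silhouettes(cam,"cob_1_center"):
        m=s["mask"]; col=np.median(hsv[m],0)
        v,u=np.nonzero(m); P=blobs(m,d,cam); zt=np.percentile(P[:,2],95)
        print("cob",round(s["conf"],2),np.round(s["at"]),"hsv",col,"ztop",round(zt),"depthfit",*axis(P),"planefit",*axis(unproj(cam,np.c_[u,v],z=zt/2)))
    return p,d,hsv
E
python3 - <<'E'
from h import *
p,d,hsv=cobs()
for n in("strip_a","red_dot","shaker_center"):
    for s in optics.silhouettes("top",n):
        if s["conf"]<.3: continue
        P=blobs(s["mask"],d); v,u=np.nonzero(s["mask"])
        print(n,round(s["conf"],2),np.round(s["at"]),np.round(np.median(P,0)),axis(P),axis(unproj("top",np.c_[u,v],z=14)))
for cam in("top","side"):
    optics.grab_frame(cam)
    for n,z in(("red_dot",12),("strip_a",12),("cob_1_center",20),("shaker_center",33)):
        for s in optics.place_of(cam,n): print(cam,n,round(s["conf"],2),np.round(s["at"]),np.round(unproj(cam,[s["at"]],z=z),1))
E
```

```text
cob 0.77 [295. 259.] hsv [ 22. 178. 155.] ztop 38 depthfit [446.9 156.7] 0.2 [82.7 34.9] planefit [447.3 156.5] 179.9 [82.6 34.2]
strip_a 0.78 [361. 185.] [653. -38.  14.] (array([654.7, -39.3]), np.float32(7.4), array([173.8,  49.6], dtype=float32)) (array([654.7, -39. ]), np.float32(7.5), array([173.5,  49.5], dtype=float32))
strip_a 0.71 [307. 196.] [632. 131.  14.] (array([633.5, 130.5]), np.float32(7.9), array([173.4,  49.7], dtype=float32)) (array([633.2, 130.5]), np.float32(7.9), array([173.1,  49.6], dtype=float32))
strip_a 0.71 [482. 251.] [ 466. -373.   39.] (array([ 462.7, -383.8]), np.float32(17.0), array([167.6,  58.8], dtype=float32)) (array([ 463.3, -382.3]), np.float32(17.8), array([166.7,  52. ], dtype=float32))
strip_a 0.65 [393. 184.] [ 666. -121.   14.] (array([ 668. , -121.4]), np.float32(7.9), array([178.5,  49.7], dtype=float32)) (array([ 667.4, -121.5]), np.float32(8.1), array([177.8,  48.4], dtype=float32))
strip_a 0.64 [333. 191.] [642.  46.  14.] (array([642.4,  46. ]), np.float32(8.4), array([173.7,  48.9], dtype=float32)) (array([642.3,  45.8]), np.float3
[... 756 characters left out ...]
12. ]]
top strip_a 0.79 [358. 185.] [[663.1 -23.8  12. ]]
top strip_a 0.6 [393. 183.] [[ 668.2 -127.9   12. ]]
top strip_a 0.57 [305. 195.] [[631.7 130.6  12. ]]
top strip_a 0.34 [398. 260.] [[ 441.7 -135.9   12. ]]
top cob_1_center 0.76 [294. 258.] [[447.4 160.9  20. ]]
top shaker_center 0.45 [348. 256.] [[453.3   9.9  33. ]]
side red_dot 0.44 [274. 308.] [[480.6 385.4  12. ]]
side red_dot 0.43 [354. 194.] [[ 684.5 -167.1   12. ]]
side strip_a 0.88 [318. 226.] [[640.2  46.4  12. ]]
side strip_a 0.78 [299. 238.] [[637.6 128.2  12. ]]
side strip_a 0.61 [334. 216.] [[642.3 -22.8  12. ]]
side strip_a 0.33 [349. 266.] [[455.7 147.7  12. ]]
side cob_1_center 0.94 [349. 267.] [[444.7 163.3  20. ]]
```

```bash
cat >> h.py <<'E'
def yellow(cam="top",save=None):
    p,d=optics.grab_frame(cam); hsv=cv2.cvtColor(p,cv2.COLOR_RGB2HSV)
    if save: cv2.imwrite(save,p[:,:,::-1])
    m=cv2.inRange(hsv,(15,130,60),(28,255,255)); m=cv2.morphologyEx(m,cv2.MORPH_CLOSE,np.ones((3,3)))
    n,l,st,c=cv2.connectedComponentsWithStats(m)
    for i in range(1,n):
        if st[i,4]<150 or not(150<c[i][0]<540 and 120<c[i][1]<340): continue
        P=blobs(l==i,d,cam); v,u=np.nonzero(l==i); zt=np.percentile(P[:,2],95)
        a=axis(P); ax=np.array([np.cos(np.radians(a[1])),np.sin(np.radians(a[1]))]); s=(P[:,:2]-a[0])@ax; nn=(P[:,:2]-a[0])@[-ax[1],ax[0]]
        top=P[P[:,2]>zt-8][:,:2]; k=cv2.fitLine(np.float32(top),cv2.DIST_L2,0,.01,.01).ravel()
        print("yel",np.round(c[i]),"ztop",round(zt),"depth",*a,"plane",*axis(unproj(cam,np.c_[u,v],z=zt/2)),"ridge",round(np.degrees(np.arctan2(k[1],k[0]))%180,1))
E
python3 - <<'E'
from h import *
yellow()
for n in("cob_2_center","cob_3_center","cob_4_center"):
    for s in optics.silhouettes("top",n): print(n,round(s["conf"],2),np.round(s["at"]),s["mask"].sum())
E
```

```text
yel [482. 252.] ztop 47 depth [ 461.7 -387.2] 22.0 [152.9  58. ] plane [ 459.  -381.8] 20.3 [153.8  46. ] ridge 20.0
yel [217. 249.] ztop 40 depth [471.3 380.6] 2.0 [97.4 35.2] plane [472.2 382.1] 1.3 [98.  34.6] ridge 177.9
yel [400. 260.] ztop 43 depth [ 439.3 -142.8] 8.2 [128.7  45. ] plane [ 438.2 -140.5] 9.1 [127.5  40. ] ridge 7.6
yel [296. 259.] ztop 37 depth [442.3 154.9] 4.8 [73.6 33.1] plane [442.8 155.1] 4.5 [74.  33.1] ridge 4.6
cob_2_center 0.87 [251. 282.] 446
cob_2_center 0.72 [217. 250.] 454
cob_2_center 0.7 [130. 285.] 486
cob_3_center 0.68 [401. 261.] 582
cob_4_center 0.88 [484. 252.] 811
```

```bash
cat >> h.py <<'E'
def tall(cam="top",names=(1,2,3,4),save=None,zmin=9):
    p,d=optics.grab_frame(cam)
    if save: cv2.imwrite(save,p[:,:,::-1])
    hsv=cv2.cvtColor(p,cv2.COLOR_RGB2HSV); y=cv2.inRange(hsv,(12,130,50),(30,255,255))
    v,u=np.mgrid[:480,:640]; Z=unproj(cam,np.c_[u.ravel(),v.ravel()],d)[:,2].reshape(480,640)
    m=((Z>zmin)&(Z<90)&(d>0)).astype(np.uint8)
    n,l,st,c=cv2.connectedComponentsWithStats(m,connectivity=4)
    for i in range(1,n):
        q=l==i
        if not 100<q.sum()<2500 or (y[q]>0).mean()<.4: continue
        P=blobs(q,d,cam); vv,uu=np.nonzero(q); zt=np.percentile(P[:,2],95)
        top=P[P[:,2]>zt-10]; k=cv2.fitLine(np.float32(top[:,:2]),cv2.DIST_HUBER,0,.01,.01).ravel()
        print(np.round(c[i]),"ztop",round(zt),"plane",*axis(unproj(cam,np.c_[uu,vv],z=zt/2)),"ridge",round(np.degrees(np.arctan2(k[1],k[0]))%180,1),np.round(k[2:],1))
E
python3 - <<'E'
from h import *
tall()
from h import *
optics.grab_frame("top")
for n in("cob_2_center","cob_3_center","cob_4_center","cob_1_center"):
    for s in optics.silhouettes("top",n):
        v,u=np.nonzero(s["mask"]); print(n,np.round(s["at"]),axis(unproj("top",np.c_[u,v],z=20)))
E
```

```text
[482. 251.] ztop 47 plane [ 463.6 -379.7] 19.4 [165.9  47.6] ridge 20.4 [ 467.9 -375.2]
[217. 249.] ztop 39 plane [476.5 383.2] 178.3 [112.2  39.1] ridge 179.5 [474.3 381.2]
[400. 259.] ztop 43 plane [ 442.2 -139.6] 8.9 [139.2  38.6] ridge 8.3 [ 442.2 -137.6]
[296. 259.] ztop 38 plane [447.3 156.5] 179.9 [82.6 34.2] ridge 3.4 [445.5 154.8]
cob_2_center [254. 282.] (array([380.7, 277.1]), np.float32(71.7), array([113.1,  37.3], dtype=float32))
cob_2_center [217. 248.] (array([475.2, 383.6]), np.float32(1.3), array([114.8,  37.4], dtype=float32))
cob_2_center [133. 284.] (array([374.6, 628.4]), np.float32(116.5), array([115.9,  41.6], dtype=float32))
cob_3_center [399. 262.] (array([ 442.1, -140.1]), np.float32(9.0), array([138.9,  38. ], dtype=float32))
cob_4_center [481. 251.] (array([ 464.1, -379.8]), np.float32(17.9), array([165.1,  52.6], dtype=float32))
cob_4_center [305. 197.] (array([630. , 131.5]), np.float32(7.7), array([175.6,  53.1], dtype=float32))
cob_1_center [294. 258.] (array([445.8, 156.4]), np.float32(179.9), array([79.6, 34.1], dtype=float32))
```

>>> {"op": "send_rows", "data": {
  "targets": [
    [[0,0,0,0.1685,0.101,0,-0.55],[0,0,0,0.1685,0.101,0,-0.55],[0,0,0,0.1685,0.101,0,-0.55],[0,0,0,0.1685,0.101,0,-0.55],[0,0,0,0.1685,0.101,0,-0.55],[0,0,0,0.1685,0.101,0,-0.55],[0,0,0,0.1685,0.101,0,-0.55],[0,0,0,0.1685,0.101,0,-0.55],[0,0,0,0,0,-0.2,-0.55],[0,0,0,0,0,-0.2,-0.55],[0,0,0,0,0,-0.15,-0.55],[0,0,0,0,0,0,-0.55]]
  ],
  "grip_force": 20
}}

```text
time_s: 2.55
ee_pos: [461.5, -377.3, 99.6]
ee_rot: [-179.5, 0.3, 19.8]
force: [-0.1, -0.6, -0.6]
gripper_width: 70.3
gripper_force: 0.0
```

>>> {"op": "send_rows", "data": {
  "targets": [
    [[0,0,0,0,0,0,-0.55],[0,0,0,0,0,0,-0.55],[0,0,0,0,0,0,-0.55]]
  ]
}}

```text
time_s: 2.85
ee_pos: [464.9, -380.6, 106.1]
ee_rot: [179.8, -0.1, 19.7]
force: [-0.3, -0.3, -0.3]
gripper_width: 70.4
gripper_force: 0.0
```

>>> {"op": "send_rows", "data": {
  "targets": [
    [[0,0,0,0,0,-0.15,-0.55],[0,0,0,0,0,-0.15,-0.55],[0,0,0,0,0,-0.1,-0.55],[0,0,0,0,0,-0.05,-0.55],[0,0,0,0,0,-0.04,-0.55],[0,0,0,0,0,0,-0.55],[0,0,0,0,0,0,-0.55],[0,0,0,0,0,0,1],[0,0,0,0,0,0,1],[0,0,0,0,0,0,1],[0,0,0,0,0,0,1],[0,0,0,0,0,0,1]]
  ],
  "grip_force": 20
}}

```text
time_s: 4.05
ee_pos: [464.1, -379.7, 6.4]
ee_rot: [180.0, -0.0, 19.8]
force: [0.1, 0.1, 3.0]
gripper_width: 45.2
gripper_force: 20.0
```

>>> {"op": "send_rows", "data": {
  "targets": [
    [[0,0,0,0,0,0.1,1],[0,0,0,0,0,0.2,1],[0,0,0,0,0,0.2,1],[0,0,-0.0132,0.0701,0.2125,0,1],[0,0,-0.0132,0.0701,0.2125,0,1],[0,0,-0.0132,0.0701,0.2125,0,1],[0,0,-0.0132,0.0701,0.2125,0,1],[0,0,-0.0132,0.0701,0.2125,0,1],[0,0,-0.0132,0.0701,0.2125,0,1],[0,0,-0.0132,0.0701,0.2125,0,1],[0,0,-0.0132,0.0701,0.2125,0,1],[0,0,-0.0132,0.0701,0.2125,0,1]]
  ]
}}

```text
time_s: 5.25
ee_pos: [589.9, 4.8, 105.4]
ee_rot: [-180.0, 0.1, 9.0]
force: [-0.3, 0.1, -2.3]
gripper_width: 44.7
gripper_force: 20.0
```

>>> {"op": "send_rows", "data": {
  "targets": [
    [[0,0,-0.0132,0.0701,0.2125,0,1],[0,0,0,0.0701,0.2125,0,1],[0,0,0,0.0701,0.2125,0,1],[0,0,0,0,0,0,1],[0,0,0,0,0,0,1],[0,0,0,0,0,0,1]]
  ]
}}

```text
time_s: 5.85
ee_pos: [631.4, 129.5, 105.3]
ee_rot: [180.0, 0.1, 7.9]
force: [-0.7, 0.0, -2.3]
gripper_width: 44.6
gripper_force: 20.0
```

>>> {"op": "send_rows", "data": {
  "targets": [
    [[0,0,0,0.002,0.002,-0.15,1],[0,0,0,0.002,0.002,-0.15,1],[0,0,0,0,0,-0.08,1],[0,0,0,0,0,-0.04,1],[0,0,0,0,0,0,1],[0,0,0,0,0,0,1],[0,0,0,0,0,0,-0.5],[0,0,0,0,0,0,-0.5],[0,0,0,0,0,0,-0.5],[0,0,0,0,0,0,-0.5]]
  ]
}}

```text
time_s: 6.85
ee_pos: [633.3, 131.3, 22.5]
ee_rot: [180.0, -0.1, 7.9]
force: [-0.1, 0.8, -0.4]
gripper_width: 68.2
gripper_force: 0.0
```

>>> {"op": "send_rows", "data": {
  "targets": [
    [[0,0,0,0,0,0.1,-0.5],[0,0,0,0,0,0.2,-0.5],[0,0,0,0,0,0.2,-0.5],[0,0,0.009,-0.1194,-0.1694,0,-0.5],[0,0,0,-0.1194,-0.1694,0,-0.5],[0,0,0,-0.1194,-0.1694,0,-0.5],[0,0,0,-0.1194,-0.1694,0,-0.5],[0,0,0,-0.1194,-0.1694,0,-0.5],[0,0,0,-0.1194,-0.1694,0,-0.5],[0,0,0,-0.1194,-0.1694,0,-0.5],[0,0,0,-0.1194,-0.1694,0,-0.5]]
  ]
}}

```text
time_s: 7.95
ee_pos: [441.0, -140.9, 122.3]
ee_rot: [180.0, -0.0, 8.7]
force: [0.4, -0.3, -1.0]
gripper_width: 68.0
gripper_force: 0.0
```

Run:
```python
from h import *
tall(save="pics/t1.png",zmin=22); print(env.state()["ee_pos"])
```

```text
[305. 192.] ztop 60 plane [636.7 129.9] 7.4 [169.9  44.5] ridge 7.4 [635.7 129.4]
[217. 249.] ztop 40 plane [476.5 383.6] 1.3 [112.1  37.4] ridge 177.0 [474.4 381.6]
[296. 259.] ztop 37 plane [447.4 155.2] 4.5 [83.7 33.6] ridge 3.5 [444.  154.9]
[ 437.09524894 -144.49054983  122.07623728]
```

View pics/t1.png

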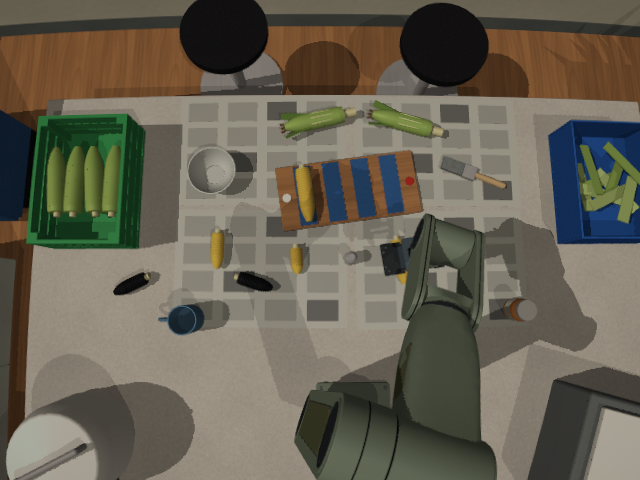

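Cob 4 lies along the white-end strip at (305,192), straight and centred. Cob 3 is next.

>>> {"op": "send_rows", "data": {
  "targets": [
    [[0,0,0,0,0,0,-0.5],[0,0,0,0,0,-0.15,-0.5],[0,0,0,0,0,-0.15,-0.5],[0,0,0,0,0,0,-0.5],[0,0,0,0,0,0,-0.5],[0,0,0,0,0,0,-0.5]]
  ]
}}

```text
time_s: 8.6
ee_pos: [443.5, -139.7, 63.3]
ee_rot: [179.9, -0.1, 8.7]
force: [-0.7, 0.1, 0.2]
gripper_width: 68.5
gripper_force: 0.0
```

Down 57 to z≈5.5, then close.

>>> {"op": "send_rows", "data": {
  "targets": [
    [[0,0,0,0,0,-0.15,-0.5],[0,0,0,0,0,-0.09,-0.5],[0,0,0,0,0,-0.045,-0.5],[0,0,0,0,0,0,-0.5],[0,0,0,0,0,0,-0.5],[0,0,0,0,0,0,1],[0,0,0,0,0,0,1],[0,0,0,0,0,0,1],[0,0,0,0,0,0,1],[0,0,0,0,0,0,1]]
  ]
}}

```text
time_s: 9.6
ee_pos: [442.1, -139.8, 5.3]
ee_rot: [180.0, -0.0, 8.7]
force: [-0.6, 1.2, 3.3]
gripper_width: 42.2
gripper_force: 20.0
```

>>> {"op": "send_rows", "data": {
  "targets": [
    [[0,0,0,0,0,0.1,1],[0,0,0,0,0,0.2,1],[0,0,0,0,0,0.2,1],[0,0,-0.009,0.1441,0.1328,0,1],[0,0,0,0.1441,0.1328,0,1],[0,0,0,0.1441,0.1328,0,1],[0,0,0,0.1441,0.1328,0,1],[0,0,0,0.1441,0.1328,0,1],[0,0,0,0.1441,0.1328,0,1],[0,0,0,0.1441,0.1328,0,1],[0,0,0,0,0,0,1],[0,0,0,0,0,0,1]]
  ]
}}

```text
time_s: 10.8
ee_pos: [643.1, 46.6, 103.7]
ee_rot: [180.0, 0.2, 8.0]
force: [-0.5, -0.5, -2.1]
gripper_width: 42.0
gripper_force: 20.0
```

>>> {"op": "send_rows", "data": {
  "targets": [
    [[0,0,0,0,0,-0.15,1],[0,0,0,0,0,-0.15,1],[0,0,0,0,0,0,1],[0,0,0,0,0,0,1]]
  ]
}}

```text
time_s: 11.2
ee_pos: [642.8, 45.2, 45.0]
ee_rot: [180.0, 0.1, 7.8]
force: [-0.3, -1.0, -0.9]
gripper_width: 42.2
gripper_force: 20.0
```

>>> {"op": "send_rows", "data": {
  "targets": [
    [[0,0,0,0,0,-0.08,1],[0,0,0,0,0,-0.042,1],[0,0,0,0,0,0,1],[0,0,0,0,0,0,1],[0,0,0,0,0,0,-0.4],[0,0,0,0,0,0,-0.4],[0,0,0,0,0,0,-0.4],[0,0,0,0,0,0,-0.4]]
  ]
}}

```text
time_s: 12.0
ee_pos: [644.0, 46.2, 21.0]
ee_rot: [180.0, -0.0, 7.9]
force: [1.0, -1.2, 0.0]
gripper_width: 64.0
gripper_force: 0.0
```

>>> {"op": "send_rows", "data": {
  "targets": [
    [[0,0,0,0,0,0.1,-0.4],[0,0,0,0,0,0.2,-0.4],[0,0,0,0,0,0.2,-0.4],[0,0,-0.00975,-0.0932,0.1873,0,-0.4],[0,0,-0.00975,-0.0932,0.1873,0,-0.4],[0,0,-0.00975,-0.0932,0.1873,0,-0.4],[0,0,-0.00975,-0.0932,0.1873,0,-0.4],[0,0,-0.00975,-0.0932,0.1873,0,-0.4],[0,0,-0.00975,-0.0932,0.1873,0,-0.4],[0,0,-0.00975,-0.0932,0.1873,0,-0.4],[0,0,-0.00975,-0.0932,0.1873,0,-0.4],[0,0,-0.00975,-0.0932,0.1873,0,-0.4]]
  ]
}}

```text
time_s: 13.2
ee_pos: [475.0, 384.7, 120.8]
ee_rot: [-180.0, -0.0, -0.1]
force: [1.2, 0.1, -0.4]
gripper_width: 63.9
gripper_force: 0.0
```

>>> {"op": "send_rows", "data": {
  "targets": [
    [[0,0,0,0,0,0,-0.4],[0,0,0,0,0,-0.15,-0.4],[0,0,0,0,0,-0.15,-0.4],[0,0,0,0,0,0,-0.4],[0,0,0,0,0,0,-0.4],[0,0,0,0,0,0,-0.4]]
  ]
}}

```text
time_s: 13.8
ee_pos: [477.2, 383.7, 62.2]
ee_rot: [-179.9, -0.1, -0.0]
force: [0.3, 0.5, -0.4]
gripper_width: 63.6
gripper_force: 0.0
```

>>> {"op": "send_rows", "data": {
  "targets": [
    [[0,0,0,0,0,-0.15,-0.4],[0,0,0,0,0,-0.09,-0.4],[0,0,0,0,0,-0.045,-0.4],[0,0,0,0,0,0,-0.4],[0,0,0,0,0,0,-0.4],[0,0,0,0,0,0,1],[0,0,0,0,0,0,1],[0,0,0,0,0,0,1],[0,0,0,0,0,0,1],[0,0,0,0,0,0,1]]
  ]
}}

```text
time_s: 14.8
ee_pos: [476.2, 383.4, 4.1]
ee_rot: [-180.0, -0.0, -0.0]
force: [-0.0, -0.4, 2.8]
gripper_width: 39.0
gripper_force: 19.9
```

>>> {"op": "send_rows", "data": {
  "targets": [
    [[0,0,0,0,0,0.15,1],[0,0,0,0,0,0.2,1],[0,0,0,0,0,0.2,1],[0,0,0.008,0.0815,-0.1916,0,1],[0,0,0.008,0.0815,-0.1916,0,1],[0,0,0.008,0.0815,-0.1916,0,1],[0,0,0.008,0.0815,-0.1916,0,1],[0,0,0.008,0.0815,-0.1916,0,1],[0,0,0.008,0.0815,-0.1916,0,1],[0,0,0.008,0.0815,-0.1916,0,1],[0,0,0.008,0.0815,-0.1916,0,1],[0,0,0.008,0.0815,-0.1916,0,1]]
  ]
}}

```text
time_s: 16.0
ee_pos: [622.8, 36.7, 113.2]
ee_rot: [-180.0, 0.0, 6.5]
force: [0.3, 0.5, 0.1]
gripper_width: 38.6
gripper_force: 19.9
```

>>> {"op": "send_rows", "data": {
  "targets": [
    [[0,0,0.008,0.0815,-0.1916,0,1],[0,0,0.008,0.0815,-0.1916,0,1],[0,0,0,0,0,0,1],[0,0,0,0,0,-0.15,1],[0,0,0,0,0,-0.2,1],[0,0,0,0,0,0,1],[0,0,0,0,0,0,1],[0,0,0,0,0,0,1]]
  ]
}}

```text
time_s: 16.8
ee_pos: [656.6, -37.9, 45.6]
ee_rot: [180.0, -0.2, 7.9]
force: [-0.1, 0.6, -0.6]
gripper_width: 39.3
gripper_force: 19.9
```

>>> {"op": "send_rows", "data": {
  "targets": [
    [[0,0,0,0,0,-0.08,1],[0,0,0,0,0,-0.048,1],[0,0,0,0,0,0,1],[0,0,0,0,0,0,1],[0,0,0,0,0,0,-0.4],[0,0,0,0,0,0,-0.4],[0,0,0,0,0,0,-0.4],[0,0,0,0,0,0,-0.4]]
  ]
}}

```text
time_s: 17.6
ee_pos: [655.3, -38.3, 18.2]
ee_rot: [180.0, -0.0, 7.9]
force: [0.3, -0.8, -0.0]
gripper_width: 63.6
gripper_force: 0.0
```

>>> {"op": "send_rows", "data": {
  "targets": [
    [[0,0,0,0,0,0.15,-0.4],[0,0,0,0,0,0.2,-0.4],[0,0,0,0,0,0.2,-0.4],[0,0,-0.0078,-0.1488,0.1387,0,-0.4],[0,0,-0.0078,-0.1488,0.1387,0,-0.4],[0,0,-0.0078,-0.1488,0.1387,0,-0.4],[0,0,-0.0078,-0.1488,0.1387,0,-0.4],[0,0,-0.0078,-0.1488,0.1387,0,-0.4],[0,0,-0.0078,-0.1488,0.1387,0,-0.4],[0,0,-0.0078,-0.1488,0.1387,0,-0.4]]
  ]
}}

```text
time_s: 18.6
ee_pos: [445.7, 156.8, 128.2]
ee_rot: [-180.0, -0.0, 2.9]
force: [1.3, 1.1, 0.5]
gripper_width: 63.8
gripper_force: 0.0
```

>>> {"op": "send_rows", "data": {
  "targets": [
    [[0,0,0,0,0,0,-0.4],[0,0,0,0,0,-0.15,-0.4],[0,0,0,0,0,-0.2,-0.4],[0,0,0,0,0,0,-0.4],[0,0,0,0,0,0,-0.4],[0,0,0,0,0,0,-0.4]]
  ]
}}

```text
time_s: 19.2
ee_pos: [448.6, 156.1, 59.5]
ee_rot: [-180.0, -0.2, 3.0]
force: [0.1, 0.4, -0.1]
gripper_width: 63.6
gripper_force: 0.0
```

Commanded z is about 58; go down 54 to about 4.

>>> {"op": "send_rows", "data": {
  "targets": [
    [[0,0,0,0,0,-0.15,-0.4],[0,0,0,0,0,-0.08,-0.4],[0,0,0,0,0,-0.04,-0.4],[0,0,0,0,0,0,-0.4],[0,0,0,0,0,0,-0.4],[0,0,0,0,0,0,1],[0,0,0,0,0,0,1],[0,0,0,0,0,0,1],[0,0,0,0,0,0,1],[0,0,0,0,0,0,1]]
  ]
}}

```text
time_s: 20.2
ee_pos: [447.1, 156.0, 4.3]
ee_rot: [-180.0, -0.0, 3.0]
force: [-0.7, -0.2, 2.1]
gripper_width: 35.7
gripper_force: 20.0
```

>>> {"op": "send_rows", "data": {
  "targets": [
    [[0,0,0,0,0,0.15,1],[0,0,0,0,0,0.2,1],[0,0,0,0,0,0.2,1],[0,0,0.006,0.1221,-0.1546,0,1],[0,0,0.006,0.1221,-0.1546,0,1],[0,0,0.006,0.1221,-0.1546,0,1],[0,0,0.006,0.1221,-0.1546,0,1],[0,0,0.006,0.1221,-0.1546,0,1],[0,0,0.006,0.1221,-0.1546,0,1],[0,0,0.006,0.1221,-0.1546,0,1],[0,0,0.006,0.1221,-0.1546,0,1],[0,0,0.006,0.1221,-0.1546,0,1]]
  ]
}}

```text
time_s: 21.4
ee_pos: [667.2, -123.7, 113.4]
ee_rot: [-180.0, 0.1, 7.9]
force: [0.7, 0.3, -0.4]
gripper_width: 35.6
gripper_force: 20.0
```

>>> {"op": "send_rows", "data": {
  "targets": [
    [[0,0,0,0,0,0,1],[0,0,0,0,0,-0.15,1],[0,0,0,0,0,-0.2,1],[0,0,0,0,0,0,1],[0,0,0,0,0,0,1],[0,0,0,0,0,0,1]]
  ]
}}

```text
time_s: 22.0
ee_pos: [668.0, -122.3, 46.1]
ee_rot: [179.9, -0.2, 7.9]
force: [0.1, 0.2, 0.2]
gripper_width: 35.9
gripper_force: 20.0
```

Release at z≈19, then retreat up and toward the robot.

>>> {"op": "send_rows", "data": {
  "targets": [
    [[0,0,0,0,0,-0.08,1],[0,0,0,0,0,-0.046,1],[0,0,0,0,0,0,1],[0,0,0,0,0,0,1],[0,0,0,0,0,0,-0.4],[0,0,0,0,0,0,-0.4],[0,0,0,0,0,0,-0.4],[0,0,0,0,0,0,-0.4]]
  ]
}}

```text
time_s: 22.8
ee_pos: [666.9, -122.4, 19.1]
ee_rot: [180.0, -0.0, 7.8]
force: [0.4, -0.0, -0.6]
gripper_width: 62.5
gripper_force: 0.0
```

>>> {"op": "send_rows", "data": {
  "targets": [
    [[0,0,0,0,0,0.1,-0.4],[0,0,0,0,0,0.2,-0.4],[0,0,0,0,0,0.2,-0.4],[0,0,0,0,0,0.2,-0.4],[0,0,0,-0.15,-0.18,0,-0.4],[0,0,0,-0.15,-0.18,0,-0.4],[0,0,0,-0.15,-0.18,0,-0.4],[0,0,0,-0.15,-0.18,0,-0.4],[0,0,0,-0.15,-0.18,0,-0.4],[0,0,0,-0.15,-0.18,0,-0.4],[0,0,0,-0.15,-0.18,0,-0.4],[0,0,0,0,0,0,-0.4]]
  ]
}}

```text
time_s: 24.0
ee_pos: [453.2, -378.3, 159.0]
ee_rot: [179.9, 0.1, 7.5]
force: [0.2, 0.7, 0.5]
gripper_width: 63.9
gripper_force: 0.0
```

Run:
```python
from h import *
tall(save="pics/t2.png",zmin=22); print(env.state()["ee_pos"])
p,d=optics.grab_frame("side"); cv2.imwrite("pics/s2.png",cv2.resize(p[140:300,220:480,::-1],None,fx=3,fy=3))
```

```text
[305. 192.] ztop 60 plane [636.6 129.9] 7.4 [169.9  44.5] ridge 7.9 [635.2 129.8]
[335. 188.] ztop 57 plane [647.4  44.5] 8.4 [143.2  41.1] ridge 8.9 [645.   45.4]
[364. 185.] ztop 54 plane [657.4 -41.2] 8.1 [116.1  38.5] ridge 7.1 [653.2 -38.7]
[393. 181.] ztop 51 plane [ 669.8 -124.4] 11.9 [88.5 34.4] ridge 6.4 [ 666.7 -121.5]
[ 454.974187   -376.28911884  158.97135708]
```

View pics/t2.png

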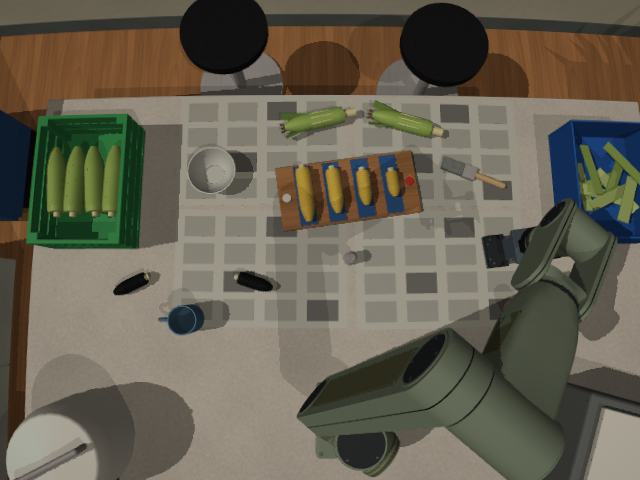

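View pics/s2.png

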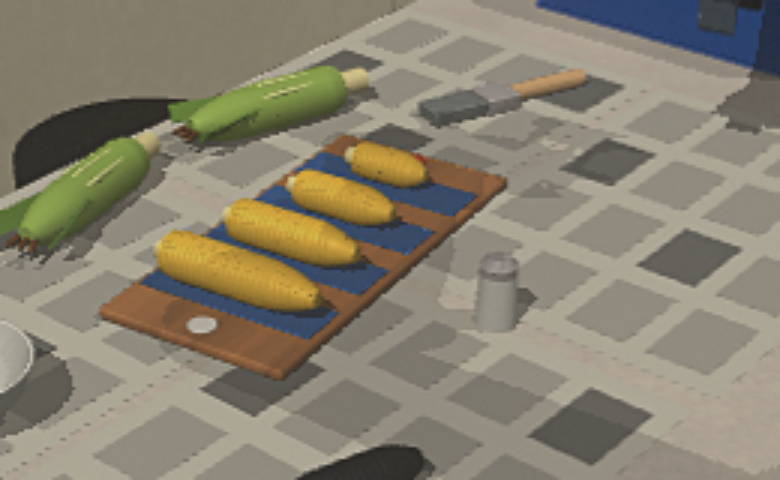

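The top view shows the cobs at (305,192), (335,188), (364,185) and (393,181). They are centred on the strips in the right order, shortest by the red dot, and the shaker is still standing at (350,258). The side view agrees, and the arm is clear.

```bash
python3 -c "
from workcell import env
print(env.job_done())"
```

```text
the job is handed in; nothing more can be done
None
```

All four cobs are lying on the blue strips in order of length, with the shortest next to the red dot and the shaker still standing; the job was handed in after about 24 s, and no verdict came back.

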